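# Seat the crown press on its rest

### The job

Put the wooden crown press away on its rest: pick it up by its handle, set it down on the rest's round tray and feel it gently into place until its foot lies flat inside the low rim, with no edge riding on or hanging over the rim, then let go. The tray's slide is delicate, so never bear on the rest with more than 25 N, and leave the other things on the bench where they are.

Things in the scene. Friction and masses are not known exactly. Their poses are not given: they have to be found in the camera images.
- press: The crown press: a loose turned wooden smoothing weight (mid-brown foot, darker handle), 0.28 to 0.56 kg. Round flat foot 96 mm across, 22 mm thick, its bottom edge rounded 1 mm; a 32 mm thick neck; on top a block handle. Origin: centre of the underside; z up.
- press_handle (a point): Centre of the press's block handle, 57 mm above its underside. The handle is 56 mm long (along x), 28 mm wide (along y) and 42 mm tall (36 to 78 mm above the underside). Grip it across its 28 mm.
- rest: The rest: a grey metal base 150 x 150 mm, fixed to the bench, carrying a clamped swivel and slide with a round dark wooden tray on top. Origin: centre of the base's underside, at bench height; z up. The delicate slide stays put under pushes within the allowed force: nothing (press or gripper) may load the rest with more than 25 N.
- rest_mid (a point): Point 50 mm above the base's centre, level with the tray's inner floor. The tray's true centre is NOT here: the swivel and slide are clamped so that it lies 6 to 12 mm away horizontally, in any direction; no reading gives this offset or its direction. Site axes: as the base's.
- rest_rim (a point): Point 56 mm above the base's centre, level with the top of the tray's rim (rim 5 mm thick, 6 mm high, 109 mm across outside). The recess inside is 99 mm across, 3 mm wider than the press's foot. Set down off centre, the foot bears on the rim on the side towards which the press is off, so the push back is felt on that side.
- brush_a: pale-haired wooden hat brush lying hair down, head 120 x 44 x 40 mm, thin handle to its -x reaching 138 mm from the origin; origin under the head's centre; a bystander, leave where it is
- brush_b: dark-haired wooden hat brush, same size and origin as the other; a bystander, leave where it is
- block_a: cork rubbing block 90 x 55 x 35 mm; origin under its centre; a bystander, leave where it is
- block_b: clay-brown rubbing block 90 x 55 x 35 mm; origin under its centre; a bystander, leave where it is
- band_a: wooden band ring lying flat, 124 mm across, 30 mm high, open in the middle; origin under its centre; a bystander, leave where it is
- jar: closed jar 68 mm across, 85 mm tall; origin under its centre; a bystander, leave where it is
- screwdriver: wood-handled screwdriver 200 mm long lying along its x axis; a bystander, leave where it is
Not all that is in view belongs to the job. Several things have the shape of the rest; the one meant has the colours described above.

How it is judged:
On the way:
1. the press is lifted off the bench (height (world z) of press above 0.03 m and contact force between the fingers and press above 1 N), for 0.2 s.
At the end, for the whole second after the job is handed in: The press stands upright (within 0.03 rad) and at rest on the rest's inner floor, inside the rim (its underside within 2 mm of the floor's height, 50 mm above the bench, and within 18 mm of the base's centre line), let go (z of press in the frame of rest between 0.047 and 0.052 m and angle between press's own z axis and vertical below 0.03 rad and horizontal distance between press and rest below 0.018 m and linear speed of press below 0.02 m/s and contact force between press and rest above 0.5 N); the robot touches nothing.
It fails at once if the rest is loaded with more than 25 N (contact force between rest and anything else above 25 N).
It fails at once if a bystander is moved by more than 25 mm (distance of any of brush_a, brush_b, block_a, block_b, band_a, jar, screwdriver from where it was at the start of the episode above 0.025 m).
It also fails if it takes over 42 s, if anything falls off the work surface, if the arm or the gripper's body presses on something with over 40 N, if the wrist force passes 120 N, or if a joint passes its speed limit or range.

### The arm

A 6-joint arm with a two-finger parallel gripper is mounted at the origin on the work surface. World frame = base frame: x ahead of the robot, y to its left, z up, the work surface at z = 0. Lengths are in m, angles in rad, forces in N, time in s.
With the tool pointing down it reaches from about 0.3 to 0.775 m from the base axis. Payload 14.6 kg.
Tool frame: the origin (TCP) lies midway between the tips of the shut fingers; the grasp point (between the pads) lies 19 mm behind it; z points along the fingers, y is the line along which they close (so a half turn about z gives the same grasp; the last joint's range is limited). The gripper opens to 94 mm and grips with 3 to 60 N. Pads are 16 mm wide; open, the fingers measure 119 mm over their backs; the gripper's body (75 mm by 177 mm) begins 78 mm behind the grasp point.
Start: joints at [1.229, 0.3, 1.521, -0, 1.321, -0.067], TCP at [0.149, 0.529, 0.205] pointing down, gripper open.
Joint ranges: [-3.03, 3.03], [-0.79, 2.21], [0.23, 2.52], [-1.04, 4.18], [0, 3.07], [-2.55, 2.55]. Speed limits (rad/s): [2.22, 2.22, 2.57, 3.14, 3.14, 3.14].

### API

Orientations are given as [roll, pitch, yaw] about the fixed x, y, z axes, in that order (R = Rz(yaw) Ry(pitch) Rx(roll)).
In Python, from station import telemetry, optics, ctrl gives the robot as it stands.
- The arm moves only by the tool carry_out, never from a script. Its argument "plan" is a list that holds one entry, the list of rows, each a list of 7 numbers: the shift along the tool's x, y, z in mm, then the turn, a rotation vector about the tool's x, y, z in rad, then the finger opening in mm, from 0 to 94. A call has 1 to 20 rows; each row shifts and turns the commanded pose from where the row before left it, along the tool's axes as they then stand; what a row does not reach is not made up. A row lasts 1/12 s, in which the tool goes at most 41.7 mm and 7.16 degrees, less where a joint would pass 70% of its speed; a pose out of reach is approached as far as the arm can. A call with a gripper value outside its range is refused whole. The fingers move at their own pace and stop on an object; "squeeze" is the grip in N (left out, the last holds). Time passes only in rows, so rows that do not move let the fingers close. It gives the time, the measured TCP pose, the force, the opening and the grip force at its end, in the units of the state.
- telemetry.get_obs(): the state, without advancing time (a new reading comes with each control period).
- optics.camera(name): name is "scene" or "top" or "wrist"; returns a dict with "pixels" (480x640x3 uint8, red, green, blue), "intrinsics" (3x3 intrinsics, pixels), "origin" and "rotation" of the camera in the world. Camera axes: x right, y down, z forward; pixel columns grow to the right and rows downward; lengths in m; the calibration is good to about 2 mm. The wrist camera is an equidistant fisheye: a pixel r from the principal point sees the ray r / f radians off the axis. A picture is of the moment at which its call begins. There is no depth.
- ctrl.hand_in(): hands the job in; it is judged then, once.
The state is a dict: "time_s": time; "qpos": joint angles; "joint_vel": joint speeds; "tau": joint torques, N m; "ee_pos": TCP position; "eef_rot": TCP orientation; "force": force on the tool from outside, world axes, zero at the start; "moment": the same for the moment, N m; "grip_width": finger opening in m; "grip_force": force on a finger pad.
Only numpy, scipy, OpenCV 4.12 (cv2) and the standard library are available. Lean on these libraries where they do the work, as an engineer would, in place of code of your own. Each camera call takes 0.05 s, during which the arm holds its last target. There are 200 camera calls.

## Working session

There is one attempt and no reset: what is moved stays moved. The work goes in short steps, Python scripts to look and compute and a tool call to move; the robot and the scene stay as the last step left them, time stands still between calls to the robot, and variables do not carry over. Pictures are saved under pics/ and viewed, at most 10 in all, crops included, and the job is handed in when it is done.

Besides the shell and the picture viewer there is one more tool, called after "Emit:" in YAML: its name, and indented under it one key for each argument. carry_out: Moves the arm, as the interface text tells. Its arguments: {"type":"object","properties":{"plan":{"type":"array","items":{"type":"array","items":{"type":"array","items":{"type":"number"}}}},"squeeze":{"type":"number"}},"required":["plan"]}

```bash
ls; mkdir -p pics; python3 - <<'E'
from station import telemetry, optics, ctrl
import cv2,numpy as np
for n in ["scene","top"]:
    c=optics.camera(n); cv2.imwrite(f"pics/{n}0.png",c["pixels"][:,:,::-1])
    print(n,c["intrinsics"],c["origin"],c["rotation"])
    np.savez(f"{n}0.npz",**c)
print(telemetry.get_obs())
E
```

```text
pics
scene [[621.94327034   0.         329.56644671]
 [  0.         621.94327034 230.2154651 ]
 [  0.           0.           1.        ]] [ 1.86653297 -0.07894835  1.14925844] [-2.23481166  0.02408835  1.48851704]
top [[616.14734472   0.         313.2454262 ]
 [  0.         616.14734472 238.06787454]
 [  0.           0.           1.        ]] [ 0.32078842 -0.01821898  1.52598529] [-3.01818365 -0.00334926 -1.57519853]
{'time_s': 0.1, 'qpos': array([ 1.22941793e+00,  3.00423314e-01,  1.52151970e+00, -2.29284710e-05,
        1.32068605e+00, -6.65909549e-02]), 'joint_vel': array([ 0.00149802, -0.00288755, -0.00224599, -0.00109992, -0.00133767,
        0.00095888]), 'tau': array([ 1.11662896e-03, -5.32633567e+01, -3.53293526e+01,  7.09792902e-02,
        2.33358733e-02, -6.72897727e-05]), 'ee_pos': array([0.14916388, 0.52914427, 0.2049385 ]), 'eef_rot': array([-3.14055706e+00, -4.68045707e-05,  2.86681088e+00]), 'force': array([ 0.75391431,  0.48057872, -0.48366778]), 'moment': array([-0.02778056, -0.05393818, -0.01306601]), 'grip_force': 0.0, 'grip_width': 0.09354113240141389}
```

View pics/top0.png

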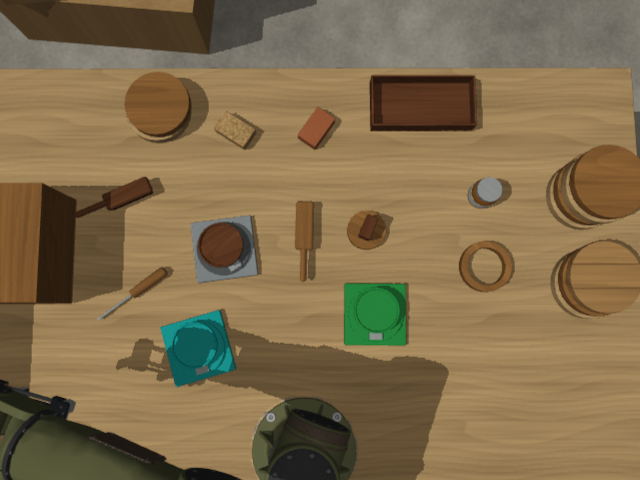

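View pics/scene0.png

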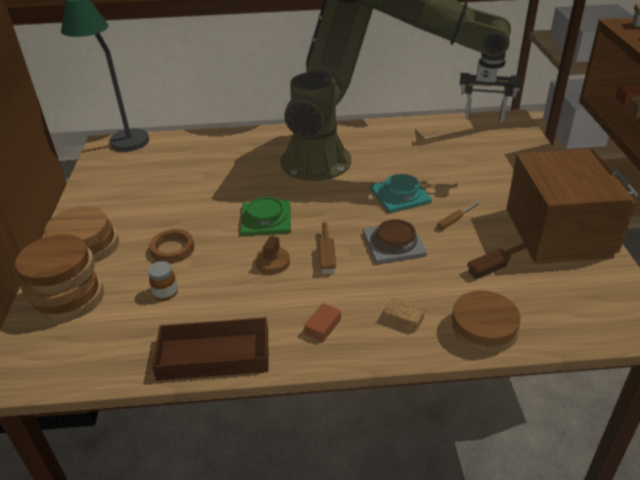

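The top view shows three rest-shaped things: grey base with a dark wooden tray at (224,248), green at (376,312) and teal at (198,347). The grey one at (224,248) fits the described colours. The press is at (367,229), with brush_a next to it at (304,225). I'll confirm both in one crop.

```bash
cat > h.py <<'E'
import numpy as np,cv2
from scipy.spatial.transform import Rotation as R
def rot(c):
    r=np.asarray(c["rotation"]); return r if r.shape==(3,3) else R.from_euler("xyz",r).as_matrix()
def px2w(c,u,v,z):
    d=rot(c)@np.linalg.inv(c["intrinsics"])@np.array([u,v,1.]); o=np.asarray(c["origin"])
    return o+d*(z-o[2])/d[2]
def w2px(c,p):
    q=np.asarray(c["intrinsics"])@(rot(c).T@(np.asarray(p)-c["origin"])); return q[:2]/q[2]
E
python3 - <<'E'
from h import *
t=np.load("top0.npz")
im=t["pixels"][:,:,::-1]
a=cv2.resize(im[205:295,180:270],None,fx=4.4,fy=4.4,interpolation=cv2.INTER_CUBIC)
b=cv2.resize(im[185:275,322:412],None,fx=4.4,fy=4.4,interpolation=cv2.INTER_CUBIC)
cv2.imwrite("pics/crop1.png",np.hstack([a,b]))
print(w2px(t,[0,0,0]))
print("rest",px2w(t,222,245,.056),"press",px2w(t,367,229,.022))
E
```

```text
[304.08878665 449.57239699]
rest [0.48721382 0.19507335 0.056     ] press [ 0.52931302 -0.15667573  0.022     ]
```

View pics/crop1.png

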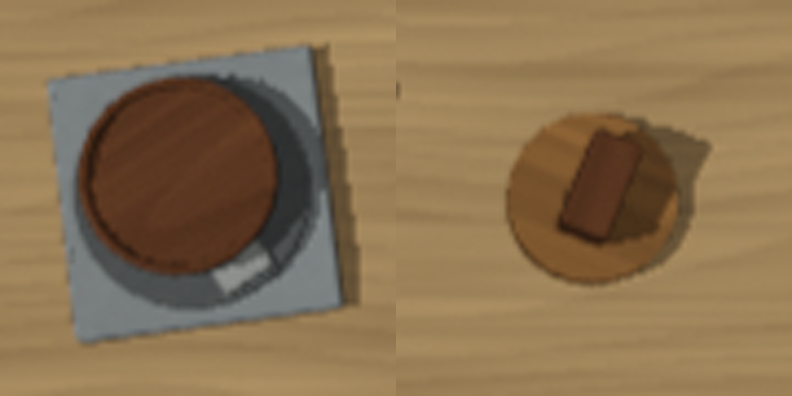

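Confirmed: the left crop shows the grey metal base with its dark wooden tray, the tray shifted towards the crop's upper left. The right crop shows the press, with its handle's long axis at a yaw of about -0.40. I'm moving above the press now.

Emit:
carry_out:
  plan:
    - [[0,0,0,0,0,0.12,94],[-32,-25,0,0,0,0,94],[-32,-25,0,0,0,0,94],[-32,-25,0,0,0,0,94],[-32,-25,0,0,0,0,94],[-32,-25,0,0,0,0,94],[-32,-25,0,0,0,0,94],[-32,-25,0,0,0,0,94],[-32,-25,0,0,0,0,94],[-32,-25,0,0,0,0,94],[-32,-25,0,0,0,0,94],[-32,-25,0,0,0,0,94],[-32,-25,0,0,0,0,94],[-32,-25,0,0,0,0,94],[-32,-25,0,0,0,0,94],[-32,-25,0,0,0,0,94],[-32,-25,0,0,0,0,94],[-32,-25,0,0,0,0,94],[-32,-25,0,0,0,0,94],[0,0,0,0,0,0,94]]

```text
time_s: 1.77
ee_pos: [0.5094, -0.1125, 0.2044]
eef_rot: [-3.141, -0.001, 2.743]
force: [-1.0, -0.2, -0.4]
grip_width: 0.0938
grip_force: 0.0
```

```bash
cat >> h.py <<'E'
def f2w(c,u,v,z):
    K=np.asarray(c["intrinsics"]); x=np.array([u-K[0,2],v-K[1,2]]); r=np.hypot(*x); th=r/K[0,0]
    d=rot(c)@np.array([*(np.sin(th)*x/max(r,1e-9)),np.cos(th)]); o=np.asarray(c["origin"])
    return o+d*(z-o[2])/d[2]
def totool(o,p):
    return R.from_euler("xyz",o["eef_rot"]).as_matrix().T@(np.asarray(p)-o["ee_pos"])*1000
E
python3 - <<'E'
from station import telemetry, optics
from h import *
c=optics.camera("wrist"); np.savez("w1.npz",**c); cv2.imwrite("pics/w1.png",c["pixels"][:,:,::-1])
o=telemetry.get_obs(); print(o["ee_pos"],o["eef_rot"],c["origin"],c["rotation"],c["intrinsics"])
t=np.load("top0.npz"); print(px2w(t,219.95,244.6,.056),px2w(t,366.3,229.8,.022),px2w(t,368.2,226.4,.078))
print(w2px(t,[.53,-.157,.022]))
E
```

```text
[ 0.50828049 -0.11001653  0.20434498] [-3.14124103e+00 -1.67205415e-03  2.74331663e+00] [ 0.44005504 -0.08335418  0.38457651] [2.87782753e+00 1.04756522e-04 1.17203064e+00] [[371.64829954   0.         316.00920565]
 [  0.         371.64829954 241.67820649]
 [  0.           0.           1.        ]]
[0.48819955 0.20000358 0.056     ] [ 0.52732958 -0.15491994  0.022     ] [ 0.52776925 -0.15446484  0.078     ]
[367.12728255 228.72342297]
```

View pics/w1.png

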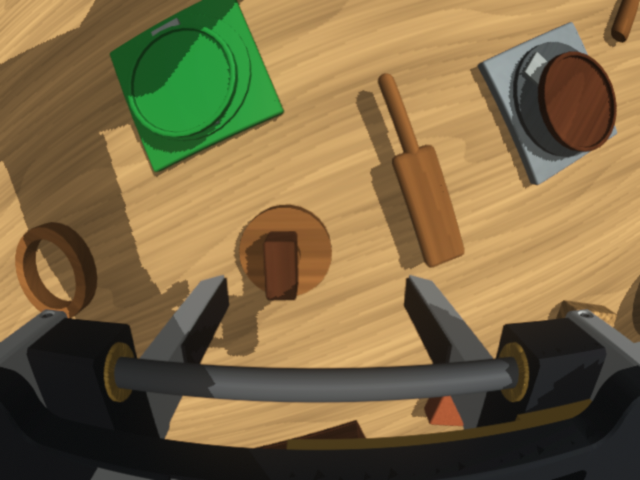

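The wrist view shows the press handle at about (281,266), its long side already lined up with the finger pads. The foot is at (285,250) and the grey rest at upper right.

```bash
python3 - <<'E'
from station import telemetry
from h import *
c=np.load("w1.npz"); o=telemetry.get_obs()
P=[f2w(c,u,v,.078) for u,v in [(265,234),(297,233),(297,297),(267,297)]]
print(np.round(P,4), np.mean(P,0)); d=(P[0]+P[1]-P[2]-P[3]); print("yaw",np.arctan2(d[1],d[0]))
print("foot",[f2w(c,*p,.022)[:2] for p in [(285,250),(238,250),(331,250)]])
t=[.5275,-.1545]; print(totool(o,[*t,.045]))
E
```

```text
[[ 0.4931 -0.1531  0.078 ]
 [ 0.503  -0.1275  0.078 ]
 [ 0.5571 -0.1512  0.078 ]
 [ 0.5468 -0.1764  0.078 ]] [ 0.52503148 -0.15204319  0.078     ]
yaw 2.7298256585302054
foot [array([ 0.52609953, -0.15394632]), array([ 0.50721132, -0.199066  ]), array([ 0.54427773, -0.11075819])]
[-35.2336222  -33.49187927 159.29807325]
```

Emit:
carry_out:
  plan:
    - [[-34,-10,0,0,0,0.012,80],[0,-23,20,0,0,0,70],[0,0,35,0,0,0,70],[0,0,35,0,0,0,70],[0,0,35,0,0,0,70],[0,0,20,0,0,0,70],[0,0,12,0,0,0,70],[0,0,7,0,0,0,70],[0,0,0,0,0,0,70],[0,0,0,0,0,0,70]]

```text
time_s: 2.65
ee_pos: [0.5268, -0.1509, 0.0425]
eef_rot: [3.142, 0.001, 2.735]
force: [0.4, 0.4, 0.2]
grip_width: 0.0702
grip_force: 0.0
```

```bash
python3 - <<'E'
from station import telemetry, optics
from h import *
c=optics.camera("wrist"); np.savez("w2.npz",**c); cv2.imwrite("pics/w2.png",c["pixels"][:,:,::-1])
o=telemetry.get_obs(); print(o["ee_pos"],o["eef_rot"],o["force"])
E
```

```text
[ 0.52702282 -0.15104893  0.04287448] [3.14146077e+00 2.07332387e-03 2.73508058e+00] [ 0.04493544 -0.6952034   0.26329782]
```

View pics/w2.png

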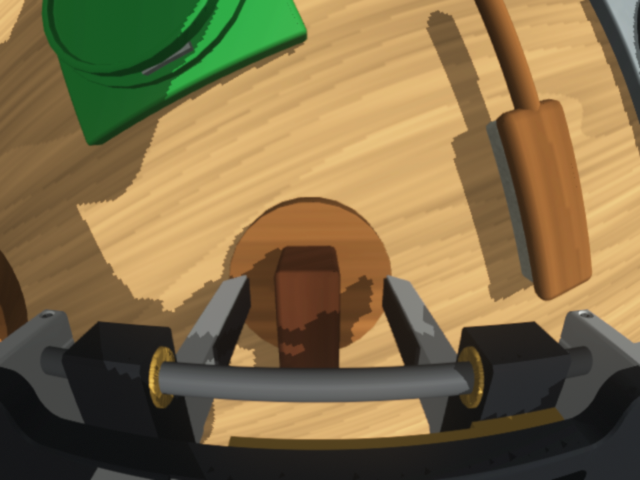

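The handle sits at columns 277–339, slightly left of the midpoint between the fingers (about 317). I'll nudge -3 mm in y, close, and lift a little.

Emit:
carry_out:
  plan:
    - [[0,-3,3,0,0,0,50],[0,0,0,0,0,0,20],[0,0,0,0,0,0,20],[0,0,0,0,0,0,20],[0,0,0,0,0,0,20],[0,0,0,0,0,0,20],[0,0,0,0,0,0,20],[0,0,-15,0,0,0,20],[0,0,-30,0,0,0,20],[0,0,-35,0,0,0,20],[0,0,-30,0,0,0,20],[0,0,0,0,0,0,20],[0,0,0,0,0,0,20],[0,0,0,0,0,0,20]]
  squeeze: 30

```text
time_s: 3.87
ee_pos: [0.5244, -0.1535, 0.1469]
eef_rot: [-3.142, -0.002, 2.735]
force: [0.1, 0.1, -3.9]
grip_width: 0.0278
grip_force: 29.9
```

```bash
python3 - <<'E'
from station import telemetry, optics
from h import *
c=optics.camera("wrist"); np.savez("w3.npz",**c); cv2.imwrite("pics/w3.png",c["pixels"][:,:,::-1])
o=telemetry.get_obs(); print(o)
print(totool(o,[.4882,.2,.148])) 
E
```

```text
{'time_s': 3.9167, 'qpos': array([-3.51788749e-01,  3.48453549e-01,  1.59927290e+00,  2.15761295e-05,
        1.19697989e+00, -1.51573963e+00]), 'joint_vel': array([ 1.58847524e-03,  7.04043317e-03, -2.66124401e-03, -8.95174977e-05,
        3.77829030e-03, -4.04712786e-05]), 'tau': array([ 2.54916743e-02, -5.75660312e+01, -3.56970048e+01, -1.17696790e-02,
        6.25140918e-02, -2.46102636e-04]), 'ee_pos': array([ 0.52426387, -0.1534412 ,  0.14653355]), 'eef_rot': array([-3.14144134e+00, -3.11007331e-03,  2.73473906e+00]), 'force': array([ 0.40245962, -0.21535025, -4.50234041]), 'moment': array([ 0.02038462, -0.00479255, -0.00650734]), 'grip_force': 29.947012066841125, 'grip_width': 0.02814539125497469}
[172.98808209 310.31855688  -0.97540739]
```

View pics/w3.png

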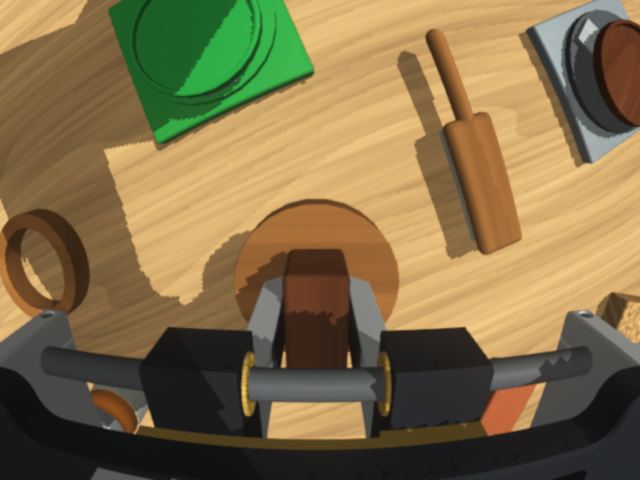

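Lifted and held: the force shows about 4.3 N (0.43 kg), and the foot's arc is visible from (235,280) over (316,200) to (398,278). Next I'll work out the foot's centre in the tool frame and check the tray centre from the first wrist view.

```bash
python3 - <<'E'
from station import telemetry
from h import *
from scipy.optimize import least_squares
c=np.load("w3.npz"); o=telemetry.get_obs()
z=o["ee_pos"][2]-.0395+.022
P=np.array([f2w(c,u,v,z)[:2] for u,v in [(316,200),(235,280),(398,278),(262,222),(372,222)]])
s=least_squares(lambda q:np.hypot(*(P-q[:2]).T)-q[2],[*o["ee_pos"][:2],.048]); print("free",s.x,s.fun)
s=least_squares(lambda q:np.hypot(*(P-q).T)-.048,o["ee_pos"][:2]); print("R48",s.x,s.fun,totool(o,[*s.x,z]))
c=np.load("w1.npz"); print("tray w1",f2w(c,579,101,.056),f2w(c,577,102,.056))
# top camera rim colour fit
t=np.load("top0.npz"); h=cv2.cvtColor(t["pixels"],cv2.COLOR_RGB2HSV).astype(int)
m=((h[...,0]<15)&(h[...,1]>100)).astype(np.uint8); m[:205]=0;m[295:]=0;m[:,:180]=0;m[:,270:]=0
k=max(cv2.findContours(m,0,2)[0],key=cv2.contourArea); e=cv2.fitEllipse(k); print(e,px2w(t,*e[0],.056))
# base corners from grey
g=((h[...,1]<60)).astype(np.uint8); g[:205]=0;g[295:]=0;g[:,:180]=0;g[:,270:]=0; g|=m
k=max(cv2.findContours(g,0,2)[0],key=cv2.contourArea); r=cv2.minAreaRect(k); print(r,px2w(t,*r[0],.015))
E
```

```text
free [ 0.52703878 -0.15434951  0.0471454 ] [ 5.95969661e-04  1.73509596e-04  1.91537294e-05 -5.18812328e-04
 -2.69820654e-04]
R48 [ 0.52800134 -0.15475602] [ 0.00078625 -0.00062805 -0.00077071 -0.00056385 -0.00032879] [-4.00708672  0.27415281 17.48758098]
tray w1 [0.48824463 0.19403179 0.056     ] [0.48853573 0.19071256 0.056     ]
((220.0689697265625, 244.63868713378906), (43.36454772949219, 44.49247741699219), 55.526161193847656) [0.48810497 0.19971691 0.056     ]
((223.51951599121094, 248.64962768554688), (60.401397705078125, 61.651676177978516), 82.56858825683594) [0.48278863 0.1971541  0.015     ]
```

Emit:
carry_out:
  plan:
    - [[10,18,-5,0,0,0,20],[18,33,-5,0,0,0,20],[18,33,0,0,0,0,20],[18,33,0,0,0,0,20],[18,33,0,0,0,0,20],[18,33,0,0,0,0,20],[18,33,0,0,0,0,20],[18,33,0,0,0,0,20],[18,33,0,0,0,0,20],[12,20,0,0,0,0,20],[7,8,0,0,0,0,20],[0,0,0,0,0,0,20],[0,0,0,0,0,0,20],[0,0,0,0,0,0,20],[0,0,0,0,0,0,20]]

```text
time_s: 5.17
ee_pos: [0.4891, 0.1982, 0.1581]
eef_rot: [-3.141, -0.0, 2.733]
force: [-0.3, 0.5, -3.5]
grip_width: 0.0282
grip_force: 29.9
```

```bash
python3 - <<'E'
from station import telemetry, optics
from h import *
c=optics.camera("wrist"); np.savez("w4.npz",**c); cv2.imwrite("pics/w4.png",c["pixels"][:,:,::-1])
o=telemetry.get_obs(); print(o["ee_pos"],o["eef_rot"],o["force"],o["moment"],o["grip_width"])
E
```

```text
[0.48913209 0.19830793 0.15829158] [-3.14133224e+00 -1.49235555e-04  2.73329760e+00] [-0.13868171 -0.24267865 -3.94512291] [-0.01413731  0.02217562  0.01218791] 0.028224964800432115
```

View pics/w4.png

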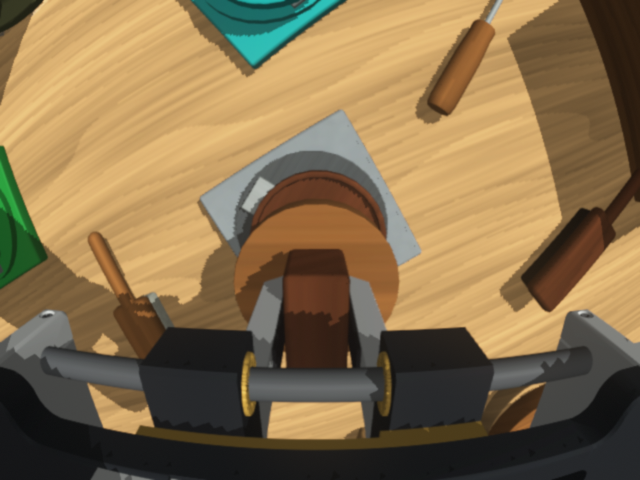

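The tray's far rim arc shows above the foot, from (252,222) over (315,171) to (386,225). I'll fit both arcs in this one image, so calibration errors mostly cancel.

```bash
python3 - <<'E'
from station import telemetry
from h import *
from scipy.optimize import least_squares
c=np.load("w4.npz"); o=telemetry.get_obs(); im=c["pixels"].astype(int)
h=cv2.cvtColor(c["pixels"],cv2.COLOR_RGB2HSV).astype(int)
b=(h[...,1]>90)&(h[...,0]<20)
rim=[(u,160+np.argmax(b[160:215,u])) for u in range(268,376,4)]
V=h[...,2]; foot=[]
for u in range(256,380,6):
    col=V[190:260,u].astype(float); col=cv2.GaussianBlur(col[:,None],(1,5),0)[:,0]; foot.append((u,190+np.argmax(np.diff(col))+.5))
print(rim); print(foot)
def fit(pts,z,r):
    P=np.array([f2w(c,u,v,z)[:2] for u,v in pts])
    s=least_squares(lambda q:np.hypot(*(P-q).T)-r,o["ee_pos"][:2],loss="soft_l1",f_scale=.0005); return s.x,np.abs(s.fun).max()
a=fit(rim,.056,.0545); zf=o["ee_pos"][2]-.0175; f=fit(foot,zf,.048); print(a,f)
print("tray-foot tool mm",totool(o,[*(a[0]-f[0]+o["ee_pos"][:2]),0])[:2])
print("toptray-foot tool mm",totool(o,[*(np.array([.4881,.1997])-f[0]+o["ee_pos"][:2]),0])[:2])
E
```

```text
[(268, np.int64(192)), (272, np.int64(189)), (276, np.int64(185)), (280, np.int64(182)), (284, np.int64(180)), (288, np.int64(178)), (292, np.int64(176)), (296, np.int64(174)), (300, np.int64(173)), (304, np.int64(172)), (308, np.int64(171)), (312, np.int64(171)), (316, np.int64(171)), (320, np.int64(171)), (324, np.int64(171)), (328, np.int64(171)), (332, np.int64(172)), (336, np.int64(173)), (340, np.int64(174)), (344, np.int64(176)), (348, np.int64(178)), (352, np.int64(180)), (356, np.int64(182)), (360, np.int64(185)), (364, np.int64(189)), (368, np.int64(192)), (372, np.int64(197))]
[(256, np.float64(228.5)), (262, np.float64(222.5)), (268, np.float64(217.5)), (274, np.float64(214.5)), (280, np.float64(211.5)), (286, np.float64(208.5)), (292, np.float64(207.5)), (298, np.float64(205.5)), (304, np.float64(204.5)), (310, np.float64(204.5)), (316, np.float64(204.5)), (322, np.float64(203.5)), (328, np.float64(204.5)), (334, np.float64(205.5)), (340, np.float64(207.5)), (346, np.float64(208.5)), (352, np.float64(211.5)), (358, np.float64(214.5)), (364, np.float64(217.5)), (370, np.float64(222.5)), (376, np.float64(227.5))]
(array([0.4896991 , 0.19945218]), np.float64(0.0005891627632808177)) (array([0.49368682, 0.1961509 ]), np.float64(0.0003894900580459215))
tray-foot tool mm [4.94705744 1.48783101]
toptray-foot tool mm [6.51310597 1.08036732]
```

Emit:
carry_out:
  plan:
    - [[5,1.3,10,0,0,0,20],[0,0,20,0,0,0,20],[0,0,15,0,0,0,20],[0,0,8,0,0,0,20],[0,0,0,0,0,0,20],[0,0,0,0,0,0,20],[0,0,0,0,0,0,20],[0,0,0,0,0,0,20]]

```text
time_s: 5.88
ee_pos: [0.4852, 0.2027, 0.1063]
eef_rot: [3.141, 0.001, 2.735]
force: [-0.1, 0.0, -3.7]
grip_width: 0.0279
grip_force: 29.9
```

```bash
cat > s.py <<'E'
from station import telemetry
import numpy as np
from h import R
o=telemetry.get_obs(); T=R.from_euler("xyz",o["eef_rot"]).as_matrix().T
print(o["time_s"],o["ee_pos"].round(4),"F tool",(T@o["force"]).round(2),"M tool",(T@o["moment"]).round(3),o["eef_rot"].round(4),o["grip_width"].round(4))
E
python3 s.py
```

```text
Traceback (most recent call last):
  File "s.py", line 5, in <module>
    print(o["time_s"],o["ee_pos"].round(4),"F tool",(T@o["force"]).round(2),"M tool",(T@o["moment"]).round(3),o["eef_rot"].round(4),o["grip_width"].round(4))
                                                                                                                                    ^^^^^^^^^^^^^^^^^^^^^
AttributeError: 'float' object has no attribute 'round'
```

```bash
sed -i 's/o\["grip_width"\].round(4)/round(o["grip_width"],4)/' s.py; python3 s.py
```

```text
5.8833 [0.4852 0.2027 0.1063] F tool [ 0.12 -0.05  3.66] M tool [ 0.028  0.    -0.005] [3.1406e+00 1.1000e-03 2.7346e+00] 0.0279
```

Emit:
carry_out:
  plan:
    - [[0,0,3,0,0,0,20],[0,0,2,0,0,0,20],[0,0,2,0,0,0,20],[0,0,1,0,0,0,20],[0,0,0,0,0,0,20],[0,0,0,0,0,0,20],[0,0,0,0,0,0,20]]

```text
time_s: 6.47
ee_pos: [0.4848, 0.2026, 0.0975]
eef_rot: [3.142, 0.0, 2.735]
force: [0.1, -0.1, -3.1]
grip_width: 0.0279
grip_force: 29.9
```

```bash
python3 s.py
```

```text
6.4667 [0.4848 0.2026 0.0975] F tool [-0.12 -0.01  3.15] M tool [-0.042  0.02  -0.009] [3.1416 0.     2.7348] 0.0279
```

Emit:
carry_out:
  plan:
    - [[0,0,1,0,0,0,20],[0,0,1,0,0,0,20],[0,0,0,0,0,0,20],[0,0,0,0,0,0,20],[0,0,0,0,0,0,20]]

```text
time_s: 6.88
ee_pos: [0.4848, 0.2026, 0.0955]
eef_rot: [3.142, 0.0, 2.735]
force: [-0.4, -0.3, -4.8]
grip_width: 0.0271
grip_force: 29.9
```

```bash
python3 s.py
```

```text
6.8833 [0.4848 0.2026 0.0955] F tool [ 0.29 -0.41  4.8 ] M tool [0.047 0.013 0.031] [3.1416 0.     2.7348] 0.0271
```

Emit:
carry_out:
  plan:
    - [[0,0,1,0,0,0,20],[0,0,0,0,0,0,20],[0,0,0,0,0,0,20]]

```text
time_s: 7.13
ee_pos: [0.4848, 0.2025, 0.0944]
eef_rot: [-3.141, -0.0, 2.735]
force: [-0.7, -0.2, -4.0]
grip_width: 0.0278
grip_force: 29.9
```

```bash
python3 s.py
```

```text
7.1333 [0.4848 0.2025 0.0944] F tool [ 0.53 -0.49  4.03] M tool [ 0.018 -0.012 -0.032] [-3.1415e+00 -1.0000e-04  2.7347e+00] 0.0278
```

Emit:
carry_out:
  plan:
    - [[0,0,1,0,0,0,20],[0,0,0,0,0,0,20],[0,0,0,0,0,0,20]]

```text
time_s: 7.38
ee_pos: [0.4848, 0.2025, 0.0934]
eef_rot: [-3.141, -0.0, 2.735]
force: [0.2, -0.4, -3.6]
grip_width: 0.0279
grip_force: 29.9
```

```bash
python3 s.py
```

```text
7.3833 [0.4848 0.2025 0.0934] F tool [-0.38 -0.32  3.64] M tool [ 0.045 -0.028 -0.006] [-3.1414e+00 -1.0000e-04  2.7347e+00] 0.0279
```

Emit:
carry_out:
  plan:
    - [[0,0,1,0,0,0,20],[0,0,0,0,0,0,20],[0,0,0,0,0,0,20]]

```text
time_s: 7.63
ee_pos: [0.4848, 0.2025, 0.0924]
eef_rot: [-3.141, -0.0, 2.735]
force: [0.8, -0.4, -2.3]
grip_width: 0.0282
grip_force: 29.9
```

```bash
python3 s.py
```

```text
7.6333 [0.4848 0.2025 0.0924] F tool [-0.87 -0.04  2.34] M tool [ 0.127 -0.054 -0.011] [-3.1414e+00 -1.0000e-04  2.7348e+00] 0.0282
```

Emit:
carry_out:
  plan:
    - [[0,0,0.7,0,0,0,20],[0,0,0,0,0,0,20],[0,0,0,0,0,0,20]]

```text
time_s: 7.88
ee_pos: [0.4848, 0.2025, 0.0917]
eef_rot: [-3.142, -0.0, 2.735]
force: [-0.2, -0.9, -3.9]
grip_width: 0.0279
grip_force: 29.9
```

```bash
python3 s.py
```

```text
7.8833 [0.4848 0.2025 0.0917] F tool [-0.2  -0.93  3.89] M tool [ 0.119 -0.133  0.008] [-3.1415 -0.      2.7348] 0.0279
```

Emit:
carry_out:
  plan:
    - [[0,0,0.5,0,0,0,20],[0,0,0,0,0,0,20],[0,0,0,0,0,0,20],[0,0,0,0,0,0,20]]

```text
time_s: 8.22
ee_pos: [0.4848, 0.2026, 0.0912]
eef_rot: [-3.142, 0.0, 2.735]
force: [0.6, -1.0, -4.0]
grip_width: 0.0281
grip_force: 29.9
```

```bash
python3 s.py
```

```text
8.2167 [0.4848 0.2026 0.0912] F tool [-0.93 -0.68  4.03] M tool [ 0.228 -0.185 -0.064] [-3.1415  0.      2.7349] 0.0281
```

```bash
cat > s.py <<'E'
from station import telemetry,optics
import numpy as np
from h import R
L=[]
for i in range(6):
    o=telemetry.get_obs(); T=R.from_euler("xyz",o["eef_rot"]).as_matrix().T
    L.append([*(T@o["force"]),*(T@o["moment"])]); optics.camera("top")
L=np.array(L)
print(round(o["time_s"],2),o["ee_pos"].round(4),"F,M tool",L.mean(0).round(3),"sd",L.std(0).round(2),o["eef_rot"].round(4),round(o["grip_width"],4))
E
python3 s.py
```

```text
8.47 [0.4848 0.2025 0.0912] F,M tool [-0.996 -0.86   4.023  0.208 -0.145  0.006] sd [0.29 0.21 0.52 0.02 0.03 0.04] [-3.1415 -0.      2.7348] 0.0279
```

Emit:
carry_out:
  plan:
    - [[0,0,0.5,0,0,0,20],[0,0,0,0,0,0,20],[0,0,0,0,0,0,20]]

```text
time_s: 8.77
ee_pos: [0.4848, 0.2026, 0.0907]
eef_rot: [-3.142, 0.0, 2.735]
force: [0.4, -1.6, -3.7]
grip_width: 0.0278
grip_force: 29.9
```

```bash
python3 s.py
```

```text
9.02 [0.4848 0.2025 0.0907] F,M tool [-0.742 -1.068  3.551  0.231 -0.165  0.036] sd [0.24 0.51 0.16 0.04 0.03 0.04] [-3.1415 -0.      2.7348] 0.0278
```

Emit:
carry_out:
  plan:
    - [[-0.6,-0.6,0,0,0,0,20],[0,0,0,0,0,0,20],[0,0,0,0,0,0,20]]

```text
time_s: 9.32
ee_pos: [0.4851, 0.2018, 0.0908]
eef_rot: [3.141, -0.0, 2.735]
force: [-0.6, -0.1, -3.3]
grip_width: 0.0279
grip_force: 29.9
```

```bash
python3 s.py
```

```text
9.57 [0.4851 0.2018 0.0908] F,M tool [-0.127 -0.136  3.777  0.011  0.02   0.006] sd [0.41 0.46 0.33 0.02 0.02 0.02] [ 3.1416 -0.      2.7348] 0.0279
```

The side force and moment both vanished, so the foot is inside the recess and had been touching the wall on the +x, +y side. I'll keep feeling downward.

Emit:
carry_out:
  plan:
    - [[-0.2,-0.2,0.5,0,0,0,20],[0,0,0.5,0,0,0,20],[0,0,0,0,0,0,20],[0,0,0,0,0,0,20]]

```text
time_s: 9.95
ee_pos: [0.4852, 0.2015, 0.0897]
eef_rot: [-3.142, -0.0, 2.735]
force: [0.3, 0.7, -3.4]
grip_width: 0.0273
grip_force: 29.9
```

```bash
python3 s.py
```

```text
10.2 [0.4852 0.2015 0.0898] F,M tool [ 3.400e-02  1.590e-01  3.647e+00  1.000e-03  3.300e-02 -1.100e-02] sd [0.29 0.36 0.59 0.04 0.03 0.02] [3.1416 0.     2.7348] 0.028
```

Emit:
carry_out:
  plan:
    - [[0,0,0.5,0,0,0,20],[0,0,0,0,0,0,20],[0,0,0,0,0,0,20]]

```text
time_s: 10.5
ee_pos: [0.4852, 0.2015, 0.0892]
eef_rot: [-3.142, -0.0, 2.735]
force: [-0.3, 0.2, -4.0]
grip_width: 0.0278
grip_force: 29.9
```

```bash
python3 s.py
```

```text
10.75 [0.4852 0.2015 0.0892] F,M tool [-3.080e-01  2.310e-01  3.608e+00  2.000e-03  2.300e-02 -1.300e-02] sd [0.44 0.44 0.67 0.02 0.03 0.02] [-3.1416  0.      2.7348] 0.0279
```

Emit:
carry_out:
  plan:
    - [[0,0,0.5,0,0,0,20],[0,0,0,0,0,0,20],[0,0,0,0,0,0,20]]

```text
time_s: 11.05
ee_pos: [0.4852, 0.2015, 0.0887]
eef_rot: [-3.142, 0.0, 2.735]
force: [-0.1, -0.8, -4.2]
grip_width: 0.028
grip_force: 29.9
```

```bash
python3 s.py
```

```text
11.3 [0.4852 0.2015 0.0887] F,M tool [ 0.042 -0.043  3.607 -0.     0.013  0.02 ] sd [0.26 0.52 0.47 0.03 0.02 0.03] [-3.1416  0.      2.7348] 0.0277
```

Emit:
carry_out:
  plan:
    - [[0,0,0.4,0,0,0,20],[0,0,0,0,0,0,20],[0,0,0,0,0,0,20]]

```text
time_s: 11.6
ee_pos: [0.4853, 0.2016, 0.0885]
eef_rot: [3.141, 0.0, 2.735]
force: [0.2, -0.4, -1.5]
grip_width: 0.0277
grip_force: 29.9
```

```bash
python3 s.py
```

```text
11.85 [0.4853 0.2016 0.0885] F,M tool [ 0.138  0.06   0.669  0.08   0.064 -0.005] sd [0.47 0.4  0.65 0.04 0.03 0.02] [3.1414e+00 2.0000e-04 2.7348e+00] 0.0276
```

Floor contact: about 3 N of support, well below the height where the wall was felt. Letting go and backing straight up.

Emit:
carry_out:
  plan:
    - [[0,0,0,0,0,0,30],[0,0,0,0,0,0,34],[0,0,0,0,0,0,40],[0,0,0,0,0,0,50],[0,0,0,0,0,0,60],[0,0,0,0,0,0,60],[0,0,-10,0,0,0,60],[0,0,-25,0,0,0,60],[0,0,-35,0,0,0,60],[0,0,-35,0,0,0,60],[-30,0,-25,0,0,0,60],[-30,0,0,0,0,0,60],[0,0,0,0,0,0,60],[0,0,0,0,0,0,60],[0,0,0,0,0,0,60],[0,0,0,0,0,0,60]]
  squeeze: 10

```text
time_s: 13.23
ee_pos: [0.5396, 0.1781, 0.2183]
eef_rot: [-3.141, -0.001, 2.735]
force: [0.9, -0.2, -1.0]
grip_width: 0.0599
grip_force: 0.0
```

```bash
python3 - <<'E'
from station import telemetry, optics
from h import *
w=optics.camera("wrist")["pixels"]; s=optics.camera("scene"); u,v=map(int,w2px(s,[.488,.2,.06]))
a=cv2.resize(s["pixels"][v-40:v+40,u-40:u+40],(400,400),interpolation=cv2.INTER_CUBIC)
b=cv2.resize(w[60:460,120:520],(400,400))
cv2.imwrite("pics/end.png",np.hstack([a,b])[:,:,::-1]); o=telemetry.get_obs(); print(o["ee_pos"],o["force"],o["grip_width"])
E
```

```text
[0.53970406 0.17817224 0.21838353] [-0.54474211 -0.35531444  0.72772087] 0.060215987507591745
```

View pics/end.png

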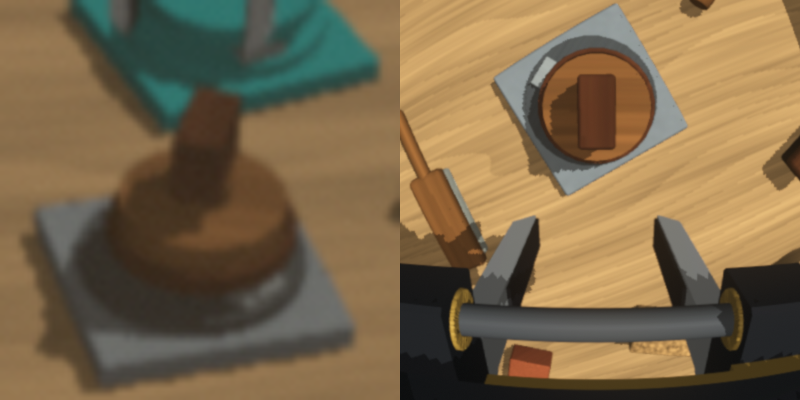

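The foot lies level in the tray, with an even ring of rim visible around it (wrist crop, centre about (598,107)). The gripper is clear of everything, so I'm handing in.

```bash
python3 -c "
from station import ctrl
print(ctrl.hand_in())"
```

```text
the job is handed in; nothing more can be done
None
```

The crown press is seated flat inside the grey rest's tray and let go, with the gripper clear; I handed it in at about 13 s, and no verdict came back.

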